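Shut the rinser's stop valve through the deck opening and refit the service cap

TASK

The pitcher rinser is to be taken out of service. Reach through the round opening in its steel deck and turn the black bar knob inside clockwise (seen from above) until the valve is felt to seat and is snug, but do not overtighten it: the washer is soft. Then put the steel service cap back into the opening so that it sits down flat, let go, and neither lean on the deck nor disturb the crockery and tools around.

Things in the scene. Friction and masses are not known exactly. Their poses are not given: they have to be found in the camera images.
- rinser: Countertop pitcher rinser: a stainless steel pan 240 mm (its x) by 420 mm (its y), standing on the bar, its deck's top 78 mm above the bar. Origin: centre of its underside; z up. On the deck, at local y = +20 mm, a star-shaped spray head 86 mm across and 8 mm high; along both 420 mm edges a lip 4 mm high.
- deck: The rinser's 6 mm steel deck plate, fixed on the pan. Origin: centre of its underside (72 mm above the bar), axes as the rinser's.
- opening (a point): Centre of the round service opening, 77 mm across, right through the deck, at the level of the deck's top; at local x -15, y -115 mm of the rinser. The valve's axis runs upright through it. Fingers must go in pointing straight down and only part opened, so that they fit the hole at every angle turned; the space beside the knob is free.
- valve: The stop valve's spindle with its black bar knob, inside the pan under the opening. Origin: on its vertical turning axis, at bar level. Fully open, its x axis is the rinser's x axis; it turns clockwise seen from above as it closes. It starts 2 to 17 degrees from fully open. Turning drag is a steady 0.06 N m, about.
- knob_grip (a point): Point on the valve's axis 52 mm above the bar, where to grip the knob: an upright bar 42 mm long (own x), 12 mm thick (own y), from 30 to 65 mm above the bar, so its top is 13 mm below the deck's top. Under it a collar 34 mm across, top 30 mm above the bar, and a brass bonnet, top 26 mm above the bar. Axes as valve.
- bonnet (a point): Centre of the bonnet's top, on the valve's axis, 26 mm above the bar; in it is the seat. Where the washer meets it depends on wear and is not to be seen: 41 to 79 degrees from fully open. From there resistance rises by 2.5 N m per rad on top of the drag. Snug: 0.1 to 0.3 N m above the drag; over 0.4 crushes the washer. Let go when snug, it springs back a little and stays seated.
- cap: Steel service cap, about 220 g, loose on the bar, right way up. Origin: centre of its spigot's underside. Spigot 71 mm across, 10 mm deep, chamfered; flange 92 mm across, 10 to 13.5 mm above the origin; on it an upright strap handle 40 mm long (own x), 10 mm thick (own y), top 51.5 mm above the origin; grip it 42 mm up. Seated, the flange lies on the deck: origin 68 mm above the bar.
- bowl_a: White cupping bowl, 100 mm across, 60 mm high; leave alone. Origin: centre of its underside.
- bowl_b: White cupping bowl, same size; leave alone. Origin: centre of its underside.
- bowl_c: White cupping bowl, same size; leave alone. Origin: centre of its underside.
- pitcher: Steel milk pitcher, 86 mm across, 110 mm high, handle to its own +x (to 74 mm from its axis), standing on the rinser's deck at the end away from the opening; leave alone. Origin: centre of its underside.
- pitcher_b: Steel milk pitcher, 86 mm across, 130 mm high, standing on the bar; leave alone. Origin: centre of its underside.
- spoon_cup: Steel cup 74 mm across and 100 mm high full of spoons that stand up to 150 mm; leave alone. Origin: centre of its underside.
- spoon: Cupping spoon, 170 mm long, lying on the bar; leave alone. Origin: about its middle.
Not all that is in view belongs to the job. Leave any blue or purple look-alike of the cap alone.

How it is judged:
By the outcome, as a careful person would: the job done as asked, in the order asked, and still so for the second after the job is handed in, with the robot touching nothing.
It also fails if it takes over 72 s, if anything falls off the work surface, if the arm or the gripper's body presses on something with over 40 N, if the wrist force passes 120 N, or if a joint passes its speed limit or range.

ROBOT

A 7-joint arm with a two-finger parallel gripper is mounted at the origin on the work surface. World frame = base frame: x ahead of the robot, y to its left, z up, the work surface at z = 0. Lengths are in m, angles in rad, forces in N, time in s.
With the tool pointing down it reaches from about 0.4 to 0.875 m from the base axis. Payload 6.5 kg.
Tool frame: the origin (TCP) lies midway between the tips of the shut fingers; the grasp point (between the pads) lies 19 mm behind it (arm.hold_point_z is the distance from the TCP to the grasp point, in m); y points along the fingers, z is the direction in which the jaws open and shut, and the axes are right-handed (so a half turn about y gives the same grasp; the last joint's range is limited). The gripper opens to 88 mm and grips with 3 to 60 N. Pads are 18 mm wide; open, the fingers measure 123 mm over their backs; the gripper's body (75 mm by 187 mm) begins 45 mm behind the grasp point.
Start: joints at [1.249, 0.536, -0.004, 1.538, 0.003, 1.067, -0.071], TCP at [0.164, -0.629, 0.239] pointing down, gripper open.
Joint ranges: [-2.7, 2.7], [-0.37, 2.16], [-1.27, 1.26], [0.24, 2.4], [-1.31, 4.45], [0.19, 1.91], [-2.76, 2.76]. Speed limits (rad/s): [2.39, 2.39, 3.14, 3.14, 3.14, 3.14, 3.14].

INTERFACE

Orientations are given as a rotation vector (axis times angle).
In Python, from station import arm, imaging, close_job gives the robot as it stands.
- The arm moves only by the shell command python3 -m crank 'ROWS' [OPENING] [FORCE]. ROWS is a JSON object of lists of equal length, an entry for each row: "translation": the shift along the world's x, y, z in mm, a list of three; "turn": the turn about the world's z in rad. A call has 1 to 20 rows; each row shifts and turns the pose as measured when the row begins; what a row does not reach is not made up. A row lasts 1/8 s, in which the tool goes at most 62.5 mm and 10.7 degrees, less where a joint would pass 70% of its speed; a pose out of reach is approached as far as the arm can. A call with a gripper value outside its range is refused whole. OPENING is the opening, from 0 (shut) to 1 (fully open), set as the call begins (- or left out, the last holds). The fingers move at their own pace and stop on an object; FORCE is the grip in N (left out, the last holds). Time passes only in rows, so rows that do not move let the fingers close. It gives the time, the measured TCP pose, the force and the opening at its end, in the units of the state.
- arm.get_state(): the state, without advancing time (a new reading comes with each control period).
- imaging.snapshot(name): name is "scene" or "side" or "wrist"; returns a dict with "pixels" (384x512x3 uint8, red, green, blue), "z_map" (384x512 float32, m along the optical axis (not along the pixel's ray), 0 where there is no reading), "fx", "fy", "cx", "cy" (pixels), "view" (4x4, takes a point from world to camera coordinates). Camera axes: x right, y down, z forward; pixel columns grow to the right and rows downward; lengths in m; the calibration is good to about 2 mm. A picture is of the moment at which its call begins.
- close_job(): hands the job in, once; it reports no verdict.
The state is a dict: "time_s": time; "qpos": joint angles; "dq": joint speeds; "tau": joint torques, N m; "eef_pos": TCP position; "tcp_rot": TCP orientation; "contact_force": force on the tool from outside, world axes, zero at the start; "wrist_torque": the same for the moment, N m; "width": opening from 0.0 (shut) to 1.0 (fully open).
Only numpy, scipy, OpenCV 4.12 (cv2) and the standard library are available. Lean on these libraries where they do the work, as an engineer would, in place of code of your own. Each camera call takes 0.05 s, during which the arm holds its last target. There are 200 camera calls.

## Working session

There is one attempt and no reset: what is moved stays moved. The work goes in short steps, Python scripts to look and compute and a shell command to move; the robot and the scene stay as the last step left them, time stands still between calls to the robot, and variables do not carry over. Pictures are saved under pics/ and viewed, about 8 in all and at most 12, crops included, and the job is handed in when it is done.

```bash
ls; mkdir -p pics
python3 - <<'E'
from station import arm, imaging
import cv2, numpy as np
s=arm.get_state(); print({k:np.round(v,3).tolist() for k,v in s.items()}, arm.hold_point_z)
for n in ("scene","side","wrist"):
    d=imaging.snapshot(n); cv2.imwrite(f"pics/{n}0.png",d["pixels"][:,:,::-1]); np.savez(f"{n}0.npz",**d)
    print(n,d["fx"],d["cx"],d["cy"],np.round(d["view"],3).tolist())
a=cv2.imread("pics/scene0.png");cv2.imwrite("pics/scene0b.png",cv2.resize(a,(800,600)))
E
```

```text
pics
{'time_s': 0.0, 'qpos': [1.249, 0.537, -0.004, 1.539, 0.003, 1.067, -0.071], 'dq': [-0.0, 0.002, 0.001, -0.001, 0.001, 0.0, -0.0], 'tau': [0.0, -57.097, 0.991, -25.16, -0.056, 0.018, 0.0], 'eef_pos': [0.164, -0.628, 0.238], 'tcp_rot': [-0.269, 2.087, -2.083], 'contact_force': [-0.559, -0.399, -0.283], 'wrist_torque': [0.067, -0.008, -0.001], 'width': 0.999} 0.0187
scene 456.7249139882597 252.61233317527433 197.5144114695957 [[-0.803, 0.595, -0.018, 0.518], [0.474, 0.621, -0.625, -0.174], [-0.36, -0.51, -0.781, 1.753], [0.0, 0.0, 0.0, 1.0]]
side 411.42318093940514 257.9222916761269 193.88032555104533 [[-0.753, -0.657, 0.0, 0.353], [-0.387, 0.443, -0.809, 0.328], [0.532, -0.61, -0.588, 1.02], [0.0, 0.0, 0.0, 1.0]]
wrist 274.29274862941776 253.26654088117937 191.14344256466637 [[0.252, -0.968, -0.001, -0.649], [-0.929, -0.242, 0.28, -0.037], [-0.271, -0.069, -0.96, 0.39], [0.0, 0.0, 0.0, 1.0]]
```

View pics/scene0b.png

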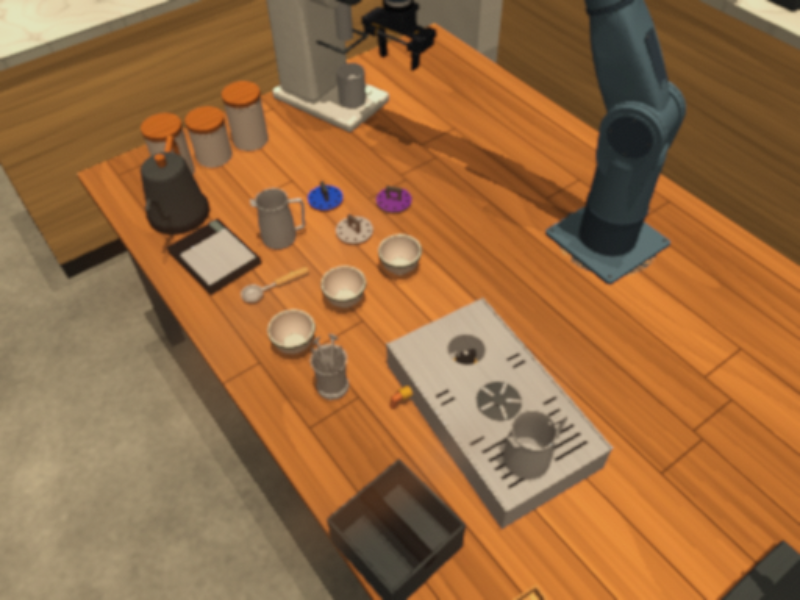

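View pics/side0.png

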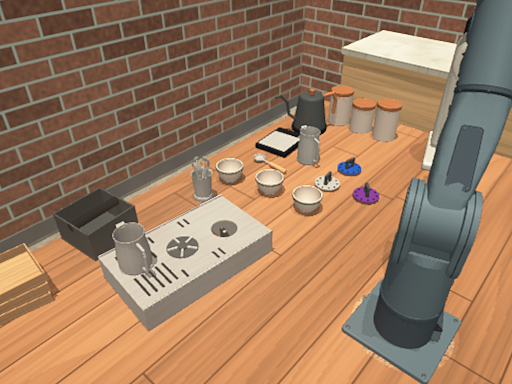

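Three cap-like things in the 800x600 scene view: blue (325,197), purple (394,200) and steel grey (354,229). The steel one fits, since the blue and purple ones are excluded look-alikes. The opening is at (466,350). Next I rectify crops to measure both.

```bash
cat > h.py <<'E'
import numpy as np, cv2
def cloud(d):
    v,u=np.mgrid[0:384,0:512]; z=d["z_map"]
    P=np.stack([(u-d["cx"])/d["fx"]*z,(v-d["cy"])/d["fy"]*z,z],-1)
    T=np.linalg.inv(d["view"]); W=P@T[:3,:3].T+T[:3,3]; W[z==0]=np.nan; return W
def proj(d,p):
    c=np.asarray(d["view"])@np.append(p,1); return c[0]/c[2]*d["fx"]+d["cx"],c[1]/c[2]*d["fy"]+d["cy"]
def ortho(d,c,h,z,px):
    # plane z rectified: col -> -y, row -> -x  (x up, y left); px per m
    n=int(2*h*px); w=[(c[0]+h,c[1]+h),(c[0]+h,c[1]-h),(c[0]-h,c[1]-h),(c[0]-h,c[1]+h)]
    src=np.float32([proj(d,(a,b,z)) for a,b in w]); M=cv2.getPerspectiveTransform(src,np.float32([(0,0),(n,0),(n,n),(0,n)]))
    return cv2.warpPerspective(d["pixels"][:,:,::-1].copy(),M,(n,n),flags=cv2.INTER_CUBIC)
E
python3 - <<'E'
from h import *
for n in("scene","side"):
    d=dict(np.load(n+"0.npz")); W=cloud(d)
    # deck
    m=(abs(W[...,2]-.078)<.004)&(W[...,0]>.2)&(W[...,0]<.95)
    k,l,st,ce=cv2.connectedComponentsWithStats(m.astype(np.uint8)); i=1+np.argmax(st[1:,4]); 
    q=W[l==i]; r=cv2.minAreaRect(q[:,:2].astype(np.float32)); print(n,"deck",r,np.median(q[:,2]))
    guess=(354*.64,229*.64) if n=="scene" else (328,183)
    u,v=map(int,guess); print("cap",np.nanmedian(W[v-4:v+5,u-4:u+5].reshape(-1,3),0))
    c=np.nanmedian(W[v-4:v+5,u-4:u+5].reshape(-1,3),0)
    q=W[(np.hypot(W[...,0]-c[0],W[...,1]-c[1])<.07)&(W[...,2]>.007)]
    f=q[(q[:,2]<.02)]; hh=q[q[:,2]>.03]
    print("flange",f.mean(0),len(f),cv2.minEnclosingCircle(f[:,:2].astype(np.float32)),"handle",cv2.minAreaRect(hh[:,:2].astype(np.float32)),len(hh),hh[:,2].max())
E
```

```text
scene deck ((0.5548988580703735, 0.19935846328735352), (0.4233313500881195, 0.24382713437080383), 83.94757843017578) 0.07693517117758764
cap [ 0.48284972 -0.38847901  0.01302889]
flange [ 0.48368207 -0.38937345  0.01183086] 254 ((0.4788514971733093, -0.3928164839744568), 0.0476045198738575) handle ((0.48216256499290466, -0.3931971490383148), (0.013759405352175236, 0.041649192571640015), 17.61321258544922) 42 0.05610487764625627
side deck ((0.5540266036987305, 0.1986267864704132), (0.42233648896217346, 0.2461196482181549), 83.65071868896484) 0.07913967640510844
cap [ 0.47107761 -0.38303565  0.01510203]
flange [ 0.47608047 -0.38900394  0.01445523] 252 ((0.4771757125854492, -0.39604049921035767), 0.049047745764255524) handle ((0.47982630133628845, -0.39167043566703796), (0.013443339616060257, 0.04191479831933975), 8.659631729125977) 45 0.05585758112119277
```

Run:
```python
from h import *
R=[]
for n in("scene","side"):
    d=dict(np.load(n+"0.npz")); row=[]
    for c,z,zt in(((.527,.086),.078,.065),((.48,-.392),.0135,.0515)):
        for zz in (z,zt):
            im=ortho(d,c,.06,zz,1650)  # 198px
            cv2.drawMarker(im,(99,99),(0,0,255),cv2.MARKER_CROSS,12,1)
            if zz==z: cv2.circle(im,(99,99),int(1650*(.0385 if z>.05 else .046)),(0,255,0),1)
            row.append(im)
    R.append(np.hstack(row))
cv2.imwrite("pics/o1.png",np.vstack(R))
```

```text
(no output)
```

View pics/o1.png

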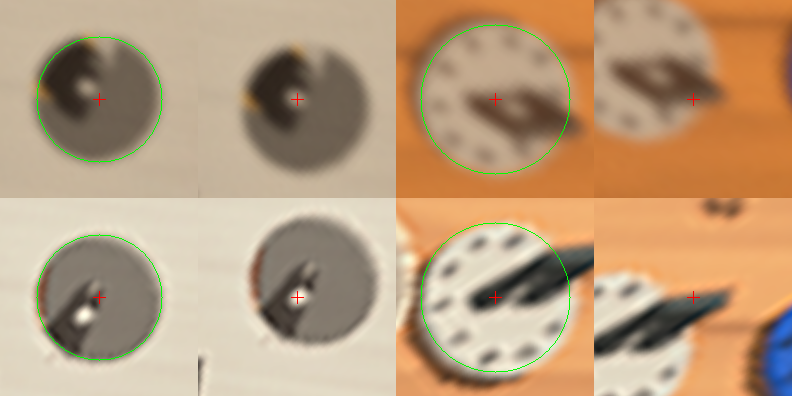

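Run:
```python
from h import *
from station import arm
from scipy.spatial.transform import Rotation as Ro
s=arm.get_state(); M=Ro.from_rotvec(s["tcp_rot"]).as_matrix(); print(np.round(M,3)); 
print("jaw yaw",np.degrees(np.arctan2(M[1,2],M[0,2])), s["eef_pos"])
V=np.linalg.inv(np.load("wrist0.npz")["view"]); print("wrist cam offset in tool",M.T@(V[:3,3]-s["eef_pos"]))
d=dict(np.load("side0.npz"));W=cloud(d)
for n,u,v in(("spooncup",202,185),("pitcher_b",309,135),("bowl",307,195),("bowl",270,178),("bowl",230,167),("pitcher",130,235),("blue",349,165),("purple",366,190),("valve knob",224,231)):
    print(n,np.round(np.nanmedian(W[v-2:v+3,u-2:u+3].reshape(-1,3),0),3))
```

```text
[[-0.967 -0.     0.253]
 [-0.253  0.001 -0.967]
 [ 0.    -1.    -0.001]]
jaw yaw -75.34064602672144 [ 0.16435304 -0.62840078  0.23806822]
wrist cam offset in tool [-0.07259568 -0.14605073 -0.00021752]
spooncup [ 0.747 -0.03   0.066]
pitcher_b [ 0.622 -0.468  0.121]
bowl [ 0.478 -0.268  0.025]
bowl [ 0.64  -0.263  0.028]
bowl [ 0.804 -0.221  0.025]
pitcher [0.632 0.321 0.146]
blue [ 0.473 -0.546  0.017]
purple [ 0.328 -0.411  0.036]
valve knob [0.528 0.088 0.065]
```

```bash
python3 -m crank '{"translation":[[20,40,0],[20,40,0],[20,40,0],[20,40,0],[20,40,0],[20,40,0],[20,40,0],[20,40,0],[20,40,0],[20,40,0],[20,40,0],[20,40,0],[20,40,0],[20,40,0],[20,40,0],[20,40,0],[20,40,0],[0,0,0]],"turn":[0.15,0.15,0.15,0.15,0.15,0.15,0.15,0.15,0.15,0.15,0.15,0.15,0.15,0.15,0.15,0.15,0.15,0]}' 0.3 30
cat > st.py <<'E'
from h import *
from station import arm, imaging
from scipy.spatial.transform import Rotation as Ro
s=arm.get_state(); M=Ro.from_rotvec(s["tcp_rot"]).as_matrix()
print("t",s["time_s"],"p",np.round(np.array(s["eef_pos"])*1e3,1),"jaw",round(np.degrees(np.arctan2(M[1,2],M[0,2])),2),"F",np.round(s["contact_force"],2),"T",np.round(s["wrist_torque"],3),"w",round(s["width"]*88,1),"q",np.round(s["qpos"],2),"tilt",np.round(M[:2,1],3))
E
python3 st.py
```

```text
time_s: 2.4
eef_pos: [0.5089, 0.0748, 0.2365]
tcp_rot: [-1.563, 0.196, -0.203]
contact_force: [-0.5, 0.4, 0.0]
width: 0.299
t 2.4 p [508.9  74.8 236.5] jaw 75.45 F [-0.51  0.44  0.01] T [ 0.036 -0.216  0.02 ] w 26.3 q [ 0.42  0.43 -0.82  1.86  0.37  1.01  0.75] tilt [ 0.004 -0.002]
```

```bash
python3 -m crank '{"translation":[[9,5.5,0],[9,5.5,0],[0,0,0]],"turn":[0,0,0]}' >/dev/null; python3 st.py
python3 - <<'E'
from h import *
from station import imaging
d=imaging.snapshot("wrist"); np.savez("w1.npz",**d)
c=(.527,.086)
ims=[]
for z in(.078,.065):
    im=ortho(d,c,.05,z,3900); cv2.drawMarker(im,(195,195),(0,0,255),cv2.MARKER_CROSS,14,1)
    if z>.07: cv2.circle(im,(195,195),150,(0,255,0),1)
    ims.append(im)
cv2.imwrite("pics/w1.png",np.hstack(ims))
E
```

```text
t 2.775 p [527.6  83.3 235.9] jaw 75.1 F [-0.96 -0.18 -0.17] T [ 0.014 -0.143  0.03 ] w 26.2 q [ 0.38  0.46 -0.81  1.82  0.39  1.03  0.73] tilt [ 0.003 -0.004]
```

View pics/w1.png

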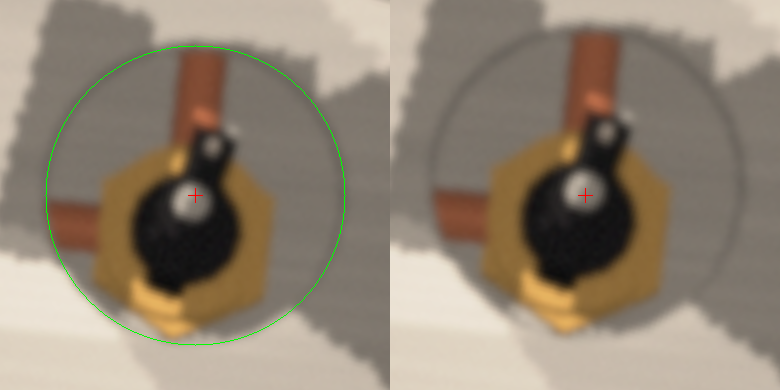

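The knob's white dot end is at (605,130) and its bolt at (585,190) in the rectified view. That gives a knob yaw of about -18.5° and an axis near (0.528, 0.086).

```bash
python3 -m crank '{"translation":[[0,3,-30],[0,0,-40],[0,0,-40],[0,0,-30],[0,0,0]],"turn":[-0.06,0,0,0,0]}' >/dev/null; python3 st.py
```

```text
t 3.45 p [527.3  82.1  93.2] jaw 71.18 F [0.38 0.59 0.04] T [ 0.062 -0.121 -0.028] w 26.3 q [ 0.26  0.65 -0.66  1.92  0.58  0.77  0.51] tilt [ 0.004 -0.007]
```

```bash
python3 -m crank '{"translation":[[1,4,0],[0,0.5,0],[0,0,0]],"turn":[0,0,0]}' >/dev/null; python3 st.py
```

```text
t 3.825 p [530.4  87.   96.6] jaw 71.11 F [ 0.21 -0.26  1.18] T [ 0.005 -0.174  0.047] w 26.4 q [ 0.25  0.65 -0.66  1.91  0.57  0.77  0.51] tilt [ 0.009 -0.007]
```

```bash
python3 -m crank '{"translation":[[-2,-0.5,-15],[0,0,-15],[0,0,0]],"turn":[0,0,0]}' >/dev/null; python3 st.py;  python3 -m crank '{"translation":[[0,0,0],[0,0,0]],"turn":[0,0,0]}' >/dev/null; python3 st.py
```

```text
t 4.2 p [528.4  86.1  64.9] jaw 71.09 F [-0.27 -0.22  0.1 ] T [ 0.088 -0.158 -0.041] w 26.3 q [ 0.22  0.69 -0.62  1.93  0.62  0.71  0.47] tilt [ 0.01  -0.007]
t 4.2 p [528.4  86.1  64.9] jaw 71.09 F [-0.27 -0.22  0.1 ] T [ 0.088 -0.158 -0.041] w 26.3 q [ 0.22  0.69 -0.62  1.93  0.62  0.71  0.47] tilt [ 0.01  -0.007]schema error: expected 2 entries
```

```bash
python3 -m crank '{"translation":[[0,0,-10],[0,0,-10],[0,0,-9],[0,0,0]],"turn":[0,0,0,0]}' >/dev/null; python3 st.py;  python3 -m crank '{"translation":[[0,0,0],[0,0,0]],"turn":[0,0]}' >/dev/null; python3 st.py
```

```text
t 4.7 p [528.1  86.2  33.3] jaw 71.1 F [-0.17 -0.29  0.02] T [-0.07  -0.179 -0.034] w 26.7 q [ 0.19  0.74 -0.58  1.94  0.67  0.66  0.43] tilt [ 0.009 -0.007]
t 4.95 p [528.4  86.4  33.6] jaw 71.11 F [-0.5   0.89  0.87] T [ 0.032 -0.156 -0.002] w 26.3 q [ 0.19  0.74 -0.58  1.93  0.67  0.66  0.43] tilt [ 0.009 -0.007]
```

```bash
python3 -m crank '{"translation":[[0,0,0],[0,0,0],[0,0,0],[0,0,0]],"turn":[0,0,0,0]}' 0 30 >/dev/null; for i in 1 2 3; do python3 -m crank '{"translation":[[0,0,0]],"turn":[0]}' >/dev/null; python3 st.py; done
```

```text
t 5.575 p [528.5  85.7  34. ] jaw 71.08 F [ 0.27 -0.58 -0.52] T [ 0.    -0.116  0.007] w 11.6 q [ 0.19  0.74 -0.58  1.94  0.67  0.66  0.43] tilt [ 0.01  -0.008]
t 5.7 p [528.5  85.7  34. ] jaw 71.08 F [ 0.06 -0.77  0.08] T [-0.001 -0.143  0.022] w 11.4 q [ 0.19  0.74 -0.58  1.94  0.67  0.66  0.43] tilt [ 0.01  -0.008]
t 5.825 p [528.5  85.7  34. ] jaw 71.08 F [ 0.18 -0.98 -0.04] T [-0.026 -0.127  0.062] w 11.7 q [ 0.19  0.74 -0.58  1.94  0.67  0.66  0.43] tilt [ 0.01  -0.008]
```

```bash
for i in 1 2 ; do python3 -m crank '{"translation":[[0,0,0],[0,0,0],[0,0,0]],"turn":[-0.06,-0.06,-0.06]}' >/dev/null; python3 st.py; done
```

```text
t 6.2 p [528.5  85.5  34. ] jaw 60.47 F [-1.11 -1.68 -0.46] T [-0.084 -0.114  0.105] w 11.9 q [ 0.16  0.73 -0.54  1.94  0.62  0.65  0.28] tilt [ 0.008 -0.009]
t 6.575 p [528.3  85.3  34. ] jaw 49.82 F [-0.33 -0.32  0.33] T [-0.106 -0.099  0.03 ] w 11.8 q [ 0.13  0.72 -0.5   1.94  0.58  0.63  0.13] tilt [ 0.006 -0.011]
```

```bash
cat > tq.py <<'E'
from station import arm
import numpy as np
from scipy.spatial.transform import Rotation as Ro
s=arm.get_state(); M=Ro.from_rotvec(s["tcp_rot"]).as_matrix()
print("t",round(s["time_s"],2),"jaw",round(np.degrees(np.arctan2(M[1,2],M[0,2])),2),"Tz",round(s["wrist_torque"][2],3),"F",np.round(s["contact_force"],1),"p",np.round(np.array(s["eef_pos"])*1e3,1))
E
for i in 1 2 3 4; do python3 -m crank '{"translation":[[0,0,0]],"turn":[-0.03]}' >/dev/null; python3 tq.py; done
for i in 1 2 3; do python3 -m crank '{"translation":[[0,0,0]],"turn":[0]}' >/dev/null; python3 tq.py; done
```

```text
t 6.7 jaw 48.04 Tz 0.011 F [-1.5 -0.2 -0.7] p [528.3  85.3  34. ]
t 6.83 jaw 46.27 Tz 0.023 F [-0.3 -0.9 -0.5] p [528.3  85.3  34. ]
t 6.95 jaw 44.46 Tz 0.032 F [-0.6 -0.7  0.6] p [528.2  85.3  34. ]
t 7.08 jaw 42.64 Tz 0.005 F [-0.4 -1.4  0.8] p [528.2  85.3  34. ]
t 7.2 jaw 42.61 Tz 0.019 F [-0.5 -1.2 -0.6] p [528.2  85.3  34. ]
t 7.33 jaw 42.62 Tz -0.023 F [-0.6 -0.9  0.3] p [528.2  85.3  34. ]
t 7.45 jaw 42.62 Tz 0.043 F [-1.4 -0.4 -0.6] p [528.2  85.2  34. ]
```

```bash
for i in 1 2 3; do python3 -m crank '{"translation":[[0,0,0]],"turn":[-0.03]}' >/dev/null; python3 tq.py; done
for i in 1 2; do python3 -m crank '{"translation":[[0,0,0]],"turn":[0]}' >/dev/null; python3 tq.py; done
```

```text
t 7.58 jaw 40.82 Tz 0.042 F [-0.7 -0.7 -0.5] p [528.2  85.2  34. ]
t 7.7 jaw 38.98 Tz 0.06 F [-0.7 -1.1  0.4] p [528.2  85.2  34. ]
t 7.83 jaw 37.13 Tz 0.067 F [ 0.  -1.5 -0.3] p [528.1  85.2  34. ]
t 7.95 jaw 37.09 Tz -0.007 F [-0.4 -1.3  0.3] p [528.1  85.2  34. ]
t 8.07 jaw 37.09 Tz -0.001 F [-0.9 -0.7  0.3] p [528.1  85.2  34. ]
```

```bash
for i in 1 2 3; do python3 -m crank '{"translation":[[0,0,0]],"turn":[-0.03]}' >/dev/null; python3 tq.py; done
for i in 1 2; do python3 -m crank '{"translation":[[0,0,0]],"turn":[0]}' >/dev/null; python3 tq.py; done
```

```text
t 8.2 jaw 35.29 Tz 0.062 F [-0.8 -1.  -0. ] p [528.1  85.1  34. ]
t 8.32 jaw 33.45 Tz 0.059 F [-0.8 -1.2 -0. ] p [528.1  85.1  34. ]
t 8.45 jaw 31.61 Tz 0.101 F [-1.3 -1.2  0.9] p [528.   85.1  34. ]
t 8.57 jaw 31.57 Tz 0.039 F [ 0.3 -1.9  0.5] p [528.   85.2  34. ]
t 8.7 jaw 31.57 Tz 0.028 F [-1.1 -0.9 -0.2] p [528.   85.1  34. ]
```

```bash
for i in 1 2; do python3 -m crank '{"translation":[[0,0,0]],"turn":[-0.03]}' >/dev/null; python3 tq.py; done
for i in 1 2 3; do python3 -m crank '{"translation":[[0,0,0]],"turn":[0]}' >/dev/null; python3 tq.py; done
```

```text
t 8.82 jaw 29.77 Tz 0.061 F [-1.3 -0.9  0.5] p [528.   85.1  34. ]
t 8.95 jaw 27.93 Tz 0.066 F [-0.2 -0.7  1. ] p [528.   85.1  34. ]
t 9.07 jaw 27.88 Tz -0.023 F [-1.  -0.6  0.1] p [528.   85.1  34. ]
t 9.2 jaw 27.89 Tz -0.033 F [-0.9 -1.1  1. ] p [528.   85.1  34. ]
t 9.32 jaw 27.89 Tz 0.011 F [-2.  -1.2  1.4] p [528.   85.1  34. ]
```

```bash
for i in 1 2; do python3 -m crank '{"translation":[[0,0,0]],"turn":[-0.03]}' >/dev/null; python3 tq.py; done
for i in 1 2 3; do python3 -m crank '{"translation":[[0,0,0]],"turn":[0]}' >/dev/null; python3 tq.py; done
```

```text
t 9.45 jaw 26.09 Tz 0.089 F [-0.7 -1.8  1.3] p [528.   85.1  34. ]
t 9.57 jaw 24.24 Tz 0.084 F [-1.1 -1.5  1.2] p [527.9  85.   34. ]
t 9.7 jaw 24.2 Tz 0.063 F [-0.7 -1.1 -0.2] p [527.9  85.1  34. ]
t 9.82 jaw 24.2 Tz 0.039 F [ 0.1 -1.1  0.3] p [527.9  85.1  34. ]
t 9.95 jaw 24.21 Tz -0.006 F [-0.8 -2.1  1.1] p [527.9  85.   34. ]
```

```bash
for i in 1 2 3; do python3 -m crank '{"translation":[[0,0,0]],"turn":[-0.03]}' >/dev/null; python3 tq.py; done
for i in 1 2 3; do python3 -m crank '{"translation":[[0,0,0]],"turn":[0]}' >/dev/null; python3 tq.py; done
```

```text
t 10.07 jaw 22.4 Tz 0.051 F [-1.  -1.   0.7] p [527.9  85.   34. ]
t 10.2 jaw 20.56 Tz 0.045 F [-1.4 -0.8  1.7] p [527.9  85.   34. ]
t 10.32 jaw 18.71 Tz -0.026 F [-0.6 -0.5  1. ] p [527.8  85.   34. ]
t 10.45 jaw 18.67 Tz 0.042 F [-0.9 -1.3  0.8] p [527.8  85.   34. ]
t 10.57 jaw 18.68 Tz 0.044 F [-2.1 -0.9  1. ] p [527.8  85.   34. ]
t 10.7 jaw 18.68 Tz 0.011 F [-1.5 -1.   0.2] p [527.8  85.   34. ]
```

```bash
for i in 1 2 3; do python3 -m crank '{"translation":[[0,0,0]],"turn":[-0.03]}' >/dev/null; python3 tq.py; done
for i in 1 2 3; do python3 -m crank '{"translation":[[0,0,0]],"turn":[0]}' >/dev/null; python3 tq.py; done; python3 st.py
```

```text
t 10.82 jaw 16.88 Tz 0.038 F [-1.6 -1.6  1.4] p [527.8  85.   34. ]
t 10.95 jaw 15.04 Tz 0.061 F [-0.6 -0.7  1.2] p [527.8  85.   34. ]
t 11.07 jaw 13.19 Tz 0.07 F [-1.3 -1.5  1.2] p [527.8  85.   34. ]
t 11.2 jaw 13.15 Tz 0.009 F [-1.2 -1.1  0.1] p [527.7  85.   34. ]
t 11.32 jaw 13.15 Tz 0.031 F [-0.8 -1.2  0.5] p [527.7  85.   34. ]
t 11.45 jaw 13.15 Tz 0.011 F [-1.6 -1.8  1.7] p [527.7  85.   34. ]
t 11.45 p [527.7  85.   34. ] jaw 13.15 F [-1.58 -1.77  1.68] T [-0.222  0.022  0.011] w 11.7 q [ 0.02  0.69 -0.35  1.94  0.42  0.59 -0.38] tilt [-0.003 -0.013]
```

```bash
for i in 1 2 3; do python3 -m crank '{"translation":[[0,0,0]],"turn":[-0.03]}' >/dev/null; python3 tq.py; done
for i in 1 2 3; do python3 -m crank '{"translation":[[0,0,0]],"turn":[0]}' >/dev/null; python3 tq.py; done; python3 st.py
```

```text
t 11.57 jaw 11.35 Tz 0.012 F [-1.7 -1.5  1. ] p [527.7  85.   34. ]
t 11.7 jaw 9.51 Tz 0.028 F [-2.1 -1.6  0.6] p [527.7  85.   34. ]
t 11.82 jaw 7.66 Tz 0.074 F [-1.8 -1.3  0.7] p [527.6  84.9  34. ]
t 11.95 jaw 7.62 Tz -0.034 F [-0.8 -1.5  0.6] p [527.6  85.   34. ]
t 12.07 jaw 7.63 Tz 0.001 F [-1.8 -1.3  0.6] p [527.6  84.9  34. ]
t 12.2 jaw 7.63 Tz 0.007 F [-1.2 -1.5  1.6] p [527.6  85.   34. ]
t 12.2 p [527.6  85.   34. ] jaw 7.63 F [-1.25 -1.47  1.62] T [-0.274  0.06   0.007] w 12.0 q [-0.    0.68 -0.32  1.94  0.39  0.59 -0.45] tilt [-0.005 -0.013]
```

```bash
for i in 1 2 3; do python3 -m crank '{"translation":[[0,0,0]],"turn":[-0.03]}' >/dev/null; python3 tq.py; done
for i in 1 2 3; do python3 -m crank '{"translation":[[0,0,0]],"turn":[0]}' >/dev/null; python3 tq.py; done
python3 - <<'E'
from h import *
from station import imaging
for n in("side","wrist"):
    d=imaging.snapshot(n); np.savez(n+"2.npz",**d)
    im=ortho(d,(.5276,.085),.05,.065 if n=="side" else .065,3900); cv2.imwrite(f"pics/o2{n}.png",im)
cv2.imwrite("pics/o2.png",np.hstack([cv2.imread("pics/o2side.png"),cv2.imread("pics/o2wrist.png")]))
E
```

```text
t 12.32 jaw 5.83 Tz 0.082 F [-1.7 -2.4  1.7] p [527.6  84.9  34. ]
t 12.45 jaw 3.99 Tz 0.132 F [-1.8 -1.9  2. ] p [527.5  84.9  34. ]
t 12.57 jaw 2.15 Tz 0.122 F [-1.4 -1.8  1.5] p [527.5  85.   34. ]
t 12.7 jaw 2.12 Tz 0.089 F [-0.7 -0.9  1.1] p [527.5  84.9  34. ]
t 12.82 jaw 2.12 Tz 0.107 F [-1.1 -1.1  1.4] p [527.6  84.9  34. ]
t 12.95 jaw 2.13 Tz 0.056 F [-1.1 -1.4  1.8] p [527.5  84.9  34. ]
```

View pics/o2.png

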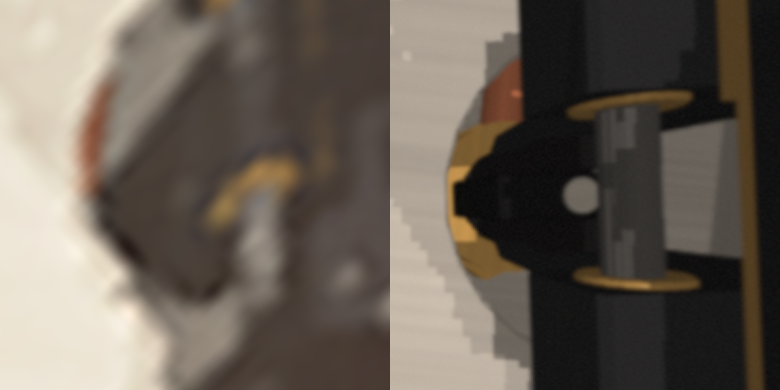

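The wrist view shows the knob between the pads and now lying across (bolt at (580,195)), so it has turned with the fingers. The torque has begun to rise, so I'm taking smaller steps.

```bash
for i in 1 2; do python3 -m crank '{"translation":[[0,0,0]],"turn":[-0.02]}' >/dev/null; python3 tq.py; done
for i in 1 2 3 4 5; do python3 -m crank '{"translation":[[0,0,0]],"turn":[0]}' >/dev/null; python3 tq.py; done
```

```text
t 13.18 jaw 0.93 Tz 0.149 F [-1.4 -1.4  2. ] p [527.6  84.9  34. ]
t 13.3 jaw -0.29 Tz 0.176 F [-0.8 -1.   1.2] p [527.5  84.9  34. ]
t 13.43 jaw -0.31 Tz 0.168 F [-1.1 -1.9  1.1] p [527.5  84.9  34. ]
t 13.55 jaw -0.3 Tz 0.128 F [-1.9 -0.3  1.3] p [527.5  84.9  34. ]
t 13.68 jaw -0.3 Tz 0.171 F [-1.6 -0.8  1.1] p [527.5  84.9  34. ]
t 13.8 jaw -0.3 Tz 0.124 F [-0.8 -1.3  0.7] p [527.5  84.9  34. ]
t 13.93 jaw -0.3 Tz 0.137 F [-1.  -1.5  0.9] p [527.5  84.9  34. ]
```

```bash
python3 st.py; for i in 1 ; do python3 -m crank '{"translation":[[0,0,0]],"turn":[-0.03]}' >/dev/null; python3 tq.py; done
for i in 1 2 3 4 5; do python3 -m crank '{"translation":[[0,0,0]],"turn":[0]}' >/dev/null; python3 tq.py; done; python3 st.py
```

```text
t 13.925 p [527.5  84.9  34. ] jaw -0.3 F [-0.98 -1.54  0.91] T [-0.312  0.099  0.137] w 11.5 q [-0.03  0.68 -0.29  1.94  0.35  0.58 -0.56] tilt [-0.006 -0.012]
t 14.05 jaw -2.1 Tz 0.224 F [-0.9 -0.7  1.4] p [527.5  84.9  34. ]
t 14.18 jaw -2.14 Tz 0.155 F [-1.8 -2.4  1.3] p [527.5  84.9  34. ]
t 14.3 jaw -2.13 Tz 0.196 F [-1.9 -1.1  1.9] p [527.5  84.9  34. ]
t 14.43 jaw -2.13 Tz 0.171 F [-0.7 -0.9  1.9] p [527.5  84.9  34. ]
t 14.55 jaw -2.13 Tz 0.168 F [-1.7 -1.5  1.1] p [527.5  84.9  34. ]
t 14.68 jaw -2.13 Tz 0.142 F [-0.6 -1.8  1.2] p [527.5  84.9  34. ]
t 14.675 p [527.5  84.9  34. ] jaw -2.13 F [-0.59 -1.79  1.16] T [-0.285  0.06   0.142] w 12.0 q [-0.03  0.68 -0.28  1.94  0.34  0.58 -0.58] tilt [-0.007 -0.012]
```

```bash
python3 -m crank '{"translation":[[0,0,0]],"turn":[-0.015]}' >/dev/null; python3 tq.py; python3 -m crank '{"translation":[[0,0,0]],"turn":[-0.01]}' >/dev/null; python3 tq.py
for i in 1 2 3 4; do python3 -m crank '{"translation":[[0,0,0]],"turn":[0]}' >/dev/null; python3 tq.py; done
```

```text
t 14.8 jaw -3.02 Tz 0.269 F [-1.6 -1.7  1.6] p [527.5  84.9  34. ]
t 14.93 jaw -3.63 Tz 0.234 F [-1.  -2.   1.9] p [527.5  84.9  34. ]
t 15.05 jaw -3.64 Tz 0.233 F [-1.9 -2.5  2.3] p [527.5  84.9  34. ]
t 15.18 jaw -3.64 Tz 0.262 F [-1.  -1.5  1.1] p [527.5  84.9  34. ]
t 15.3 jaw -3.64 Tz 0.317 F [-1.6 -1.5  1.1] p [527.5  84.9  34. ]
t 15.43 jaw -3.64 Tz 0.231 F [-1.4 -1.6  1.1] p [527.5  84.9  34. ]
```

```bash
python3 -m crank '{"translation":[[0,0,0],[0,0,0],[0,0,0],[0,0,0]],"turn":[0,0,0,0]}' 0.3 30 >/dev/null; python3 st.py;  python3 -m crank '{"translation":[[0,0,10],[0,0,15],[0,0,25],[0,0,40],[0,0,40],[0,0,40],[0,0,40],[0,0,0],[0,0,0]],"turn":[0,0,0,0,0,0,0,0,0]}' >/dev/null; python3 st.py
python3 - <<'E'
from h import *
from station import imaging
d=imaging.snapshot("wrist"); np.savez("w3.npz",**d)
cv2.imwrite("pics/w3.png",ortho(d,(.527,.086),.05,.065,3900))
E
```

```text
t 15.925 p [528.6  86.2  34.2] jaw -3.69 F [-0.1   0.96 -0.11] T [-0.031 -0.066 -0.013] w 26.7 q [-0.04  0.68 -0.28  1.94  0.33  0.58 -0.6 ] tilt [-0.005 -0.01 ]
t 17.05 p [527.8  86.3 258.7] jaw -3.64 F [-0.26 -0.51 -0.28] T [-0.035 -0.081 -0.01 ] w 26.3 q [ 0.06  0.35 -0.39  1.8   0.16  1.02 -0.46] tilt [ 0.001 -0.009]
```

View pics/w3.png

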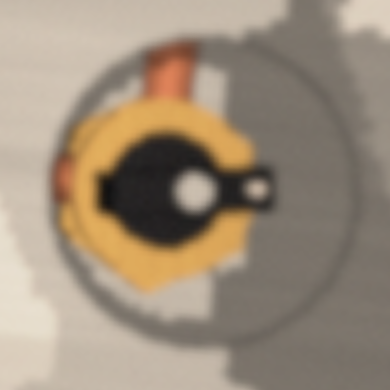

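The knob now lies along y (bolt (195,192), dot end (260,188)), about 81–83° from fully open. It sprang back only slightly, so it is seated. On to the cap.

```bash
python3 -m crank '{"translation":[[-4,-40,0],[-4,-40,0],[-4,-40,0],[-4,-40,0],[-4,-40,0],[-4,-40,0],[-4,-40,0],[-4,-40,0],[-4,-40,0],[-4,-40,0],[-4,-40,0],[-3,-37,0],[0,0,0],[0,0,0]],"turn":[0.025,0.025,0.025,0.025,0.025,0.025,0.025,0.025,0.025,0.025,0.025,0.015,0,0]}' 0.6 30 >/dev/null; python3 st.py
python3 - <<'E'
from h import *
from station import imaging
d=imaging.snapshot("wrist"); np.savez("w4.npz",**d); W=cloud(d)
q=W[np.hypot(W[...,0]-.481,W[...,1]+.391)<.06]
f=q[(q[:,2]>.007)&(q[:,2]<.02)]; hh=q[(q[:,2]>.035)&(q[:,2]<.07)]
print(cv2.minEnclosingCircle(f[:,:2].astype(np.float32)),cv2.minAreaRect(hh[:,:2].astype(np.float32)),len(hh))
a=ortho(d,(.481,-.391),.06,.0135,3250); b=ortho(d,(.481,-.391),.06,.0515,3250)
for im in(a,b): cv2.drawMarker(im,(195,195),(0,0,255),cv2.MARKER_CROSS,14,1)
cv2.circle(a,(195,195),150,(0,255,0),1)
cv2.imwrite("pics/w4.png",np.hstack([a,b]))
E
```

```text
t 18.85 p [ 467.6 -400.1  241.4] jaw 13.88 F [-0.11  1.17 -0.47] T [ 0.034 -0.152  0.024] w 52.8 q [ 0.8   0.5  -0.24  1.6   0.14  1.08  0.76] tilt [-0.025  0.002]
((0.4817679524421692, -0.39541125297546387), 0.045979470014572144) ((0.4814818501472473, -0.3953682482242584), (0.009941354393959045, 0.03998233750462532), 6.090046405792236) 269
```

View pics/w4.png

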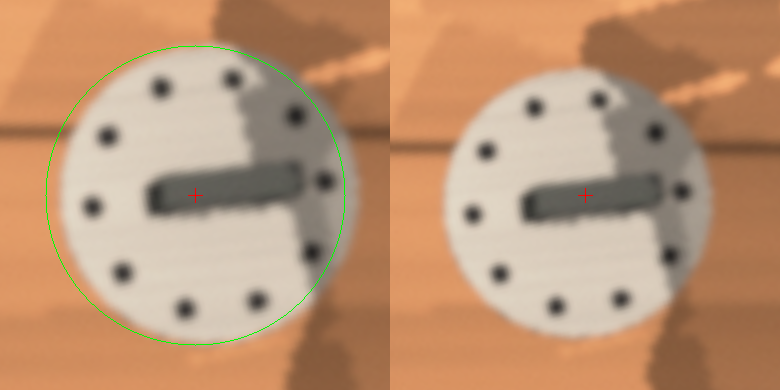

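The steel cap is confirmed in the crop, grey with its handle centred near (222,188). Wrist depth gives a 46 mm radius circle at (0.482, -0.395) and a handle yaw of 96°.

```bash
python3 -m crank '{"translation":[[14,5,0],[0,0,-30],[0,0,-40],[0,0,-40],[0,0,0],[0,0,0]],"turn":[-0.13,0,0,0,0,0]}' 0.6 30 >/dev/null; python3 st.py
```

```text
t 19.65 p [ 485.5 -387.3  130.8] jaw 6.76 F [-0.14  0.3   0.05] T [-0.063 -0.079  0.026] w 53.0 q [ 0.74  0.63 -0.2   1.67  0.16  0.88  0.59] tilt [-0.022  0.007]
```

```bash
python3 -m crank '{"translation":[[-3.5,-7.5,-15],[0,0,-20],[0,0,-20],[0,0,0],[0,0,0]],"turn":[-0.01,0,0,0,0]}' >/dev/null; python3 st.py
```

```text
t 20.275 p [ 482.8 -396.2   74.6] jaw 6.12 F [0.18 0.43 0.73] T [ 0.025 -0.153  0.05 ] w 52.3 q [ 0.74  0.72 -0.18  1.68  0.18  0.78  0.58] tilt [-0.019  0.005]
```

```bash
python3 -m crank '{"translation":[[0,0.5,-15],[0,0,-15],[0,0,-15],[0,0,-6],[0,0,0],[0,0,0]],"turn":[0,0,0,0,0,0]}' >/dev/null; python3 st.py
```

```text
t 21.025 p [ 483.1 -395.6   20.3] jaw 6.13 F [ 0.47 -0.24  0.61] T [ 0.026 -0.109  0.025] w 52.8 q [ 0.73  0.8  -0.17  1.69  0.2   0.69  0.56] tilt [-0.019  0.005]
```

```bash
python3 -m crank '{"translation":[[0,0,3],[0,0,0],[0,0,0],[0,0,0],[0,0,0],[0,0,0],[0,0,0]],"turn":[0,0,0,0,0,0,0]}' 0 35 >/dev/null; python3 st.py; python3 -m crank '{"translation":[[0,0,15],[0,0,30],[0,0,40],[0,0,40],[0,0,40],[0,0,30],[0,0,0],[0,0,0]],"turn":[0,0,0,0,0,0,0,0]}' >/dev/null; python3 st.py
cat > cap.py <<'E'
from h import *
from station import imaging,arm
s=arm.get_state(); p=np.array(s["eef_pos"])
d=imaging.snapshot("wrist"); W=cloud(d)
q=W[(np.hypot(W[...,0]-p[0],W[...,1]-p[1])<.06)&(abs(W[...,2]-(p[2]-.0095))<.006)]  # flange top: 28.5 below grip
A=np.c_[q[:,:2]-p[:2],np.ones(len(q))]; c,_,_,_=np.linalg.lstsq(A,q[:,2],rcond=None); r=q[:,2]-A@c; k=abs(r)<.0025
c,_,_,_=np.linalg.lstsq(A[k],q[k,2],rcond=None)
o,R=cv2.minEnclosingCircle((q[k,:2]).astype(np.float32))
print("n",len(q),k.sum(),"slope",np.round(c[:2],3),"flange z rel tcp",round(c[2]-p[2],4),"centre rel TCP mm",np.round((np.array(o)-p[:2])*1e3,1),"R",R)
im=d["pixels"][:,:,::-1].copy(); cv2.imwrite("pics/cap_w.png",im)
E
python3 cap.py
```

```text
t 21.9 p [ 483.3 -396.4   24.8] jaw 6.12 F [0.25 0.56 0.9 ] T [-0.082  0.029 -0.034] w 9.0 q [ 0.73  0.79 -0.17  1.69  0.2   0.69  0.56] tilt [-0.018  0.003]
t 22.9 p [ 482.5 -394.1  228.9] jaw 6.2 F [-0.42  0.08 -1.78] T [-0.041 -0.102 -0.019] w 9.1 q [ 0.76  0.52 -0.21  1.6   0.13  1.05  0.62] tilt [-0.017  0.004]
n 8677 8628 slope [0.004 0.   ] flange z rel tcp -0.0111 centre rel TCP mm [0.8 1.8] R 0.046028513461351395
```

```bash
python3 -m crank '{"translation":[[3,30,0],[3,30,0],[3,30,0],[3,30,0],[3,30,0],[3,30,0],[3,30,0],[3,30,0],[3,30,0],[3,30,0],[3,30,0],[3,30,0],[3,30,0],[3,30,0],[3,30,0],[2,28,0],[0,0,0],[0,0,0]],"turn":[0,0,0,0,0,0,0,0,0,0,0,0,0,0,0,0,0,0]}' >/dev/null; python3 st.py; python3 cap.py
```

```text
t 25.2 p [513.7 100.7 202.3] jaw 6.23 F [-0.35 -0.37 -2.  ] T [-0.121 -0.149  0.017] w 8.8 q [ 0.04  0.43 -0.39  1.84  0.15  0.96 -0.3 ] tilt [-0.059  0.014]
n 8638 8592 slope [-0.038  0.009] flange z rel tcp -0.011 centre rel TCP mm [0.4 1.8] R 0.046121302992105484
```

```bash
python3 -m crank '{"translation":[[7,-8,0],[7,-8,0],[0,0,0],[0,0,0]],"turn":[0,0,0,0]}' >/dev/null; python3 st.py; python3 cap.py
python3 - <<'E'
from h import *
from station import imaging
ims=[]
for n in("scene","side"):
    d=imaging.snapshot(n); np.savez(n+"5.npz",**d)
    u,v=map(int,proj(d,(.527,.086,.13))); im=d["pixels"][v-75:v+75,u-65:u+65,::-1]; ims.append(cv2.resize(im,(390,450),interpolation=cv2.INTER_CUBIC))
cv2.imwrite("pics/s5.png",np.hstack(ims))
E
```

```text
t 25.75 p [529.   80.2 202. ] jaw 5.93 F [ 0.05 -0.22 -2.74] T [-0.068 -0.193 -0.003] w 8.9 q [ 0.07  0.45 -0.38  1.81  0.16  0.97 -0.26] tilt [-0.06   0.013]
n 8655 8611 slope [-0.038  0.009] flange z rel tcp -0.011 centre rel TCP mm [0.3 1.6] R 0.04589645192027092
```

View pics/s5.png

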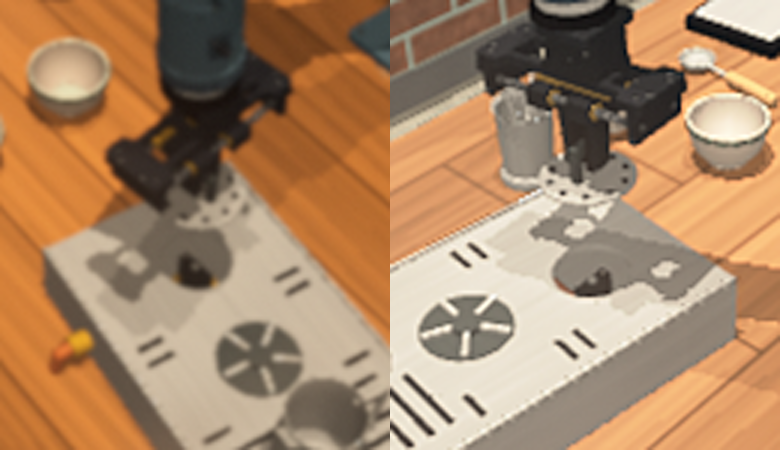

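```bash
python3 -m crank '{"translation":[[-1,4,-20],[0,0,-30],[0,0,-30],[0,0,0],[0,0,0]],"turn":[0,0,0,0,0]}' >/dev/null; python3 st.py; python3 cap.py
```

```text
t 26.525 p [528.7  86.7 122.2] jaw 6.13 F [ 0.02 -0.53 -2.  ] T [-0.019 -0.208  0.007] w 9.0 q [ 0.04  0.56 -0.35  1.87  0.21  0.81 -0.31] tilt [-0.056  0.014]
n 8668 8611 slope [-0.034  0.011] flange z rel tcp -0.011 centre rel TCP mm [0.3 1.5] R 0.04598633199930191
```

```bash
python3 -m crank '{"translation":[[-0.5,-2,-7],[0,0,-6],[0,0,0],[0,0,0]],"turn":[0,0,0,0]}' >/dev/null; python3 st.py
python3 - <<'E'
from h import *
from station import imaging
ims=[]
for n in("scene","side"):
    d=imaging.snapshot(n); d0=dict(np.load(n+"0.npz"))
    zf=.109-.0111
    for dd,z,r in((d,zf,.046),(d0,.078,.0385)):
        im=ortho(dd,(.528,.086),.06,z,1650); cv2.circle(im,(99,99),int(r*1650),(0,255,0),1); cv2.drawMarker(im,(99,99),(0,0,255),0,12,1); ims.append(im)
cv2.imwrite("pics/s6.png",np.hstack(ims))
E
```

```text
t 27.075 p [529.4  84.5 110.4] jaw 6.1 F [ 0.86 -0.27 -1.71] T [-0.003 -0.124  0.016] w 8.9 q [ 0.04  0.57 -0.34  1.88  0.22  0.78 -0.32] tilt [-0.053  0.015]
```

View pics/s6.png

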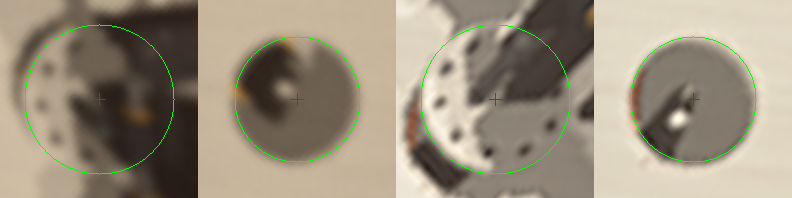

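```bash
python3 -m crank '{"translation":[[-1,0,-5],[0,0,-4],[0,0,0]],"turn":[0,0,0]}' >/dev/null; python3 tq.py;  python3 -m crank '{"translation":[[0,0,-3],[0,0,0]],"turn":[0,0]}' >/dev/null; python3 tq.py
```

```text
t 27.55 jaw 6.1 Tz -0.008 F [-0.4 -0.3 -2.1] p [528.3  84.6 100.8]
t 27.8 jaw 6.1 Tz -0.004 F [ 0.8  1.8 -1.8] p [528.3  84.6  97.5]
```

```bash
for i in 1 2 3; do python3 -m crank '{"translation":[[0,0,-1],[0,0,0]],"turn":[0,0]}' >/dev/null; python3 tq.py; done
```

```text
t 28.05 jaw 6.1 Tz 0.004 F [ 0.7  0.1 -1.9] p [528.4  84.6  96.5]
t 28.3 jaw 6.1 Tz 0.026 F [ 0.1 -0.1 -1.3] p [528.5  84.6  95.5]
t 28.55 jaw 6.1 Tz -0.023 F [-0.3 -0.4 -2.5] p [528.5  84.6  94.5]
```

```bash
for i in 1 2 3; do python3 -m crank '{"translation":[[0,0,-0.8],[0,0,0]],"turn":[0,0]}' >/dev/null; python3 tq.py; done; python3 cap.py
```

```text
t 28.8 jaw 6.11 Tz 0.015 F [-0.2 -0.4 -0.2] p [528.5  84.8  93.8]
t 29.05 jaw 6.11 Tz -0.021 F [-1.5 -0.2  2.4] p [528.1  84.9  93.2]
t 29.3 jaw 6.12 Tz -0.047 F [-1.1 -0.7  2.6] p [527.8  85.   92.9]
n 14782 12908 slope [ 0.009 -0.051] flange z rel tcp -0.0109 centre rel TCP mm [-0.2  1. ] R 0.05994858592748642
```

The flange touches with about 4 N. I'm releasing.

```bash
python3 -m crank '{"translation":[[0,0,0],[0,0,0],[0,0,0],[0,0,0]],"turn":[0,0,0,0]}' 0.35 20 >/dev/null; python3 st.py; python3 -m crank '{"translation":[[0,0,10],[0,0,15],[0,0,25],[0,0,40],[0,0,40],[0,0,20],[0,0,0],[0,0,0]],"turn":[0,0,0,0,0,0,0,0]}' >/dev/null; python3 st.py
python3 - <<'E'
from h import *
from station import imaging
ims=[]
for n in("wrist","scene","side"):
    d=imaging.snapshot(n); W=cloud(d); 
    r=np.hypot(W[...,0]-.528,W[...,1]-.086); q=W[(r<.055)&(W[...,2]>.06)&(W[...,2]<.09)]
    f=q[q[:,2]>(.0797 if n=="wrist" else .0805)]; o,R=cv2.minEnclosingCircle(f[:,:2].astype(np.float32)) if len(f)>5 else (0,0)
    g=q[np.hypot(q[:,0]-.528,q[:,1]-.086)<.042]; A=np.c_[g[:,:2]-[.528,.086],np.ones(len(g))]; c=np.linalg.lstsq(A,g[:,2],rcond=None)[0]
    ring=W[(r>.055)&(r<.075)&(abs(W[...,2]-.078)<.006)]
    print(n,len(f),o,R,"plane",np.round(c,4),"deck z",np.median(ring[:,2]))
    im=ortho(d,(.528,.086),.06,.0815,2150); cv2.circle(im,(129,129),99,(0,255,0),1); ims.append(im)
cv2.imwrite("pics/s7.png",np.hstack(ims))
E
```

```text
t 29.85 p [529.   84.9  92.7] jaw 6.1 F [-0.   -0.05 -0.34] T [-0.048 -0.112 -0.004] w 31.0 q [ 0.03  0.6  -0.33  1.89  0.24  0.74 -0.33] tilt [-0.051  0.015]
t 30.85 p [528.8  85.3 253.4] jaw 6.14 F [-0.66 -1.33 -0.58] T [-0.075 -0.162 -0.066] w 30.9 q [ 0.08  0.38 -0.4   1.77  0.13  1.06 -0.25] tilt [-0.047  0.016]
wrist 4215 (0.5282772779464722, 0.0860758051276207) 0.05474803224205971 plane [0.0013 0.0003 0.0818] deck z 0.07829951669643864
scene 180 (0.5282958745956421, 0.0832621306180954) 0.05360012128949165 plane [-0.0037  0.0034  0.0798] deck z 0.0763575086273165
side 443 (0.5275463461875916, 0.084810271859169) 0.05466444045305252 plane [0.0039 0.0008 0.0829] deck z 0.07919250428822394
```

View pics/s7.png

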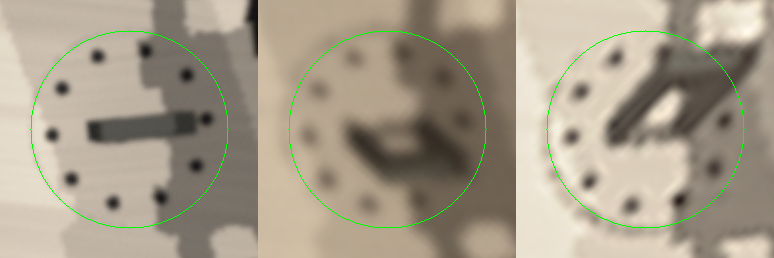

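The cap is flat in all three views: flange top 3.4–3.7 mm above the deck, slope under 0.4%. The arm is clear, so I'm handing in.

```bash
python3 -c "
from station import close_job
print(close_job())"
```

```text
the job is handed in; nothing more can be done
None
```

The valve is closed to snug and the steel service cap is back in the opening, sitting flat. I handed the job in at about 31 s of the 72 s allowed.

- **Valve:** I turned the knob about 75° clockwise. It was about 12° from fully open at the start, and resistance began to rise at about 78°. I stopped at about 0.2 N m above the drag. The torque readings scatter by about ±0.04 N m, so that figure is approximate. On letting go it sprang back a few degrees, and the wrist camera showed it at about 81–83°.
- **Cap:** I set the cap in with about 4 N of contact and then released it. All three cameras then showed the flange top 3.4–3.7 mm above the deck (3.5 mm expected), level to within 0.4%, with the arm clear above it.
- **Imperfect checks:**
  - The tool picked up a tilt of about 3° while carrying the cap, which the moves could not correct. The cap still settled flat after release.
  - Torque near the seat rose at about 1–1.5 N m per rad instead of the stated 2.5, probably from give in the grip. I went by measured torque, not angle.
  - The circle fits to find the seated cap's centre took in points beyond the flange (54–55 mm radius instead of 46). I judged its position from the pictures and the flange height instead.
  - I did not re-measure the crockery and tools at the end. No unexpected contact force showed at any point I checked.

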